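# Find the rocking corner of the printing easel and press its shim flat

### The arm

A 7-joint arm with a two-finger parallel gripper is mounted at the origin on the work surface; the furniture and walls round the work are solid. World frame = base frame: x ahead of the robot, y to its left, z up, the work surface at z = 0. Lengths are in m, angles in rad, forces in N, time in s.
With the tool pointing down it reaches from about 0.425 to 0.925 m from the base axis. Payload 6.8 kg.
Tool frame: the origin (TCP) lies at the very end of the fingers, on their centre line; the grasp point (between the pads) lies 19 mm behind it; z points along the fingers, y is the line along which they close (so a half turn about z gives the same grasp; the last joint's range is limited). The gripper opens to 85 mm and grips with 20 to 120 N. Pads are 22 mm wide; open, the fingers measure 114 mm over their backs; the gripper's body (76 mm by 85 mm) begins 54 mm behind the grasp point. The pads swing forward as they close: fully open they stand 13 mm farther back than shut.
Start: joints at [1.115, 0.477, 0.022, 1.555, -0.011, 1.109, -0.083], TCP at [0.23, -0.635, 0.193] pointing down, gripper open.
Joint ranges: [-2.96, 2.96], [-0.34, 2.1], [-1.41, 1.46], [0.24, 2.44], [-1.37, 4.51], [0.17, 1.92], [-2.96, 2.96]. Speed limits (rad/s): [2.39, 2.39, 3.14, 3.14, 3.14, 3.14, 3.14].

### API

Orientations are given as a unit quaternion [w, x, y, z].
In Python, from station import bot gives the robot as it stands.
- The arm moves only by the tool apply_moves, never from a script. Its argument "deltas" is a list of rows, each a list of 3 entries, a list of its own where there are three numbers: the closure, from 0 (fully open) to 1 (shut), then the shift along the tool's x, y, z in units of 0.2 m (1.0 is 0.2 m), then the turn about the tool's z in units of 2 pi rad (1.0 is 2 pi rad). A call has 1 to 12 rows; each row is the pose to reach, as a shift and turn from the pose commanded when the call began, along the tool's axes at that moment, turning the shorter way round; what a row does not reach only later rows make up. A row lasts 1/10 s, in which the tool goes at most 50 mm and 8.59 degrees, less where a joint would pass 70% of its speed; a pose out of reach is approached as far as the arm can. A call with a number of a shift or a turn outside -1 to 1 is refused whole. A call with a gripper value outside its range is refused whole. The fingers move at their own pace and stop on an object; "squeeze" is the grip in N (left out, the last holds). Time passes only in rows, so rows that repeat a pose let the fingers close. It gives the time, the measured TCP pose, the force, the opening and the grip force at its end, in the units of the state.
- bot.get_obs(): the state, without advancing time (a new reading comes with each control period).
- bot.read_camera(name): name is "scene" or "top" or "wrist"; returns a dict with "color" (400x640x3 uint8, red, green, blue), "intrinsics" (3x3 intrinsics, pixels), "pose" (4x4, takes a point from camera to world coordinates); the wrist camera has in their place "hand_eye" (4x4, takes a point from camera to tool coordinates, whose origin is the TCP and whose axes are the flange's). Camera axes: x right, y down, z forward; pixel columns grow to the right and rows downward; lengths in m; the calibration is good to about 2 mm. A picture is of the moment at which its call begins: read the wrist's pose just before it. There is no depth.
- bot.hand_in(): hands the job in; it is judged then, once.
Trained networks look in a picture, given as the dict that the camera call returned (one of the last four; its "shot" number tells which), for a name from the list of things; names that differ only in an ending like _2 or _b are one class to them, and where a whole thing is asked for, a point or a joint stands for the part that bears it (a point fixed in the world has none). Each returns a list of dicts, best first, with "confidence" (0 to 1); they miss things now and then, are a little off and sometimes report something else, mostly with a low value. They report only what shows in the picture. A call takes as long as a camera call.
- bot.look_for(picture, target): "point" ([x, y, z] in m, in world coordinates, good to about 4 mm: the middle of the surface that is visible of it).
The state is a dict: "t": time; "q": joint angles; "joint_vel": joint speeds; "joint_torque": joint torques, N m; "eef_pos": TCP position; "tool_rot": TCP orientation; "contact_force": force on the tool from outside, world axes, zero at the start; "torque": the same for the moment, N m; "gripper_width": opening from 0.0 (shut) to 1.0 (fully open); "grasp_force": force on a finger pad.
Only numpy, scipy, OpenCV 4.12 (cv2) and the standard library are available. Lean on these libraries where they do the work, as an engineer would, in place of code of your own. Each camera call takes 0.05 s, during which the arm holds its last target. There are 200 camera calls.

### The job

The printing easel rocks on one of its four feet. Press down on its four corner lugs one at a time until you find the one that gives, then press the shim tab that sticks out on the robot's side of that same lug down fully flat. Leave the other three tabs standing; only push with the fingers: nothing is to be lifted or shifted, and the things lying round about stay where they are.

Things in the scene. Friction and masses are not known exactly. Their poses are not given: they have to be found in the camera images.
- board: printing easel: grey board 200 x 160 x 12 mm (x, y, z), paper and thin black strips on top, four grey painted lugs (290 mm wide over them). Loose, about 0.9 kg, lying on four feet; underside at z = 26 mm, top at 38. Origin: centre of the underside; x away from the robot, y left. One foot, which looks like the others, is springy: its lug sinks from about 2 N on, 5 mm at about 5 N, and springs back
- lug_1 (a point): centre of the top face of the front left (towards the robot, +y) lug, a flat 40 x 50 mm (x, y), 12 mm thick, almost straight over its foot; the place to press it
- lug_2 (a point): centre of the top face of the front right (towards the robot, -y) lug, a flat 40 x 50 mm (x, y), 12 mm thick, almost straight over its foot; the place to press it
- lug_3 (a point): centre of the top face of the rear left (away from the robot, +y) lug, a flat 40 x 50 mm (x, y), 12 mm thick, almost straight over its foot; the place to press it
- lug_4 (a point): centre of the top face of the rear right (away from the robot, -y) lug, a flat 40 x 50 mm (x, y), 12 mm thick, almost straight over its foot; the place to press it
- tab_1 (a point): point on the front left (towards the robot, +y) lug's shim tab, 10 mm from the tab's free end, on the top face of the tab WHEN IT IS FLAT (z = 18 mm); it does not move with the tab. Fixed to the bed, 48 mm from lug_1's centre towards the robot (board's -x). Standing up as found, the tab's top there is about 14 mm higher. Press straight down here
- tab_2 (a point): point on the front right (towards the robot, -y) lug's shim tab, 10 mm from the tab's free end, on the top face of the tab WHEN IT IS FLAT (z = 18 mm); it does not move with the tab. Fixed to the bed, 48 mm from lug_2's centre towards the robot (board's -x). Standing up as found, the tab's top there is about 14 mm higher. Press straight down here
- tab_3 (a point): point on the rear left (away from the robot, +y) lug's shim tab, 10 mm from the tab's free end, on the top face of the tab WHEN IT IS FLAT (z = 18 mm); it does not move with the tab. Fixed to the bed, 48 mm from lug_3's centre towards the robot (board's -x). Standing up as found, the tab's top there is about 14 mm higher. Press straight down here
- tab_4 (a point): point on the rear right (away from the robot, -y) lug's shim tab, 10 mm from the tab's free end, on the top face of the tab WHEN IT IS FLAT (z = 18 mm); it does not move with the tab. Fixed to the bed, 48 mm from lug_4's centre towards the robot (board's -x). Standing up as found, the tab's top there is about 14 mm higher. Press straight down here
- give (a joint): how far the springy foot is pressed down (m): 0 = up, 0.005 = fully down. It does not tell which lug that foot is under; that changes from start to start
- shim_a (a joint): angle (rad) of the shim tab of the lug that sinks, wherever that is. Hinged aluminium lever, 40 mm from the hinge at the lug's front edge to its free end, 26 mm wide, 4 thick. 0 to 0.06 as found: free end standing up; 0.5: flat (solid stop), its toe then fills the gap under the lug. Stiff hinge: takes about 6 N near the free end and stays where it is left
- shim_b (a joint): angle (rad) of one of the three other shim tabs (built like shim_a; the letter does not tell its place); to be left standing
- shim_c (a joint): angle (rad) of one of the three other shim tabs (built like shim_a; the letter does not tell its place); to be left standing
- shim_d (a joint): angle (rad) of one of the three other shim tabs (built like shim_a; the letter does not tell its place); to be left standing
- bed: dark steel sheet 250 x 310 x 6 mm under the easel, fixed to the worktop; origin at the centre of its underside, axes as the board's; the feet and tabs are fixed to it
- loupe: bystander: black loupe 46 mm across, 58 mm tall, standing to the left of the easel; origin under its centre
- cassette: bystander: film cassette 25 x 28 x 51 mm standing to the left of the easel; origin under its centre
- tape: bystander: roll of tape 96 mm across, 24 mm high, lying to the right of the easel; origin under its centre

How it is judged:
On the way, in this order (a step that is already met when the one before it is completed fails the run):
1. the lug that gives is pressed down (its foot sinks more than 3 mm) while its shim tab is still up (value of joint give above 0.003 m and value of joint shim_a below 0.15 rad and contact force between the fingers and board above 1 N), for 0.1 s.
2. the shim tab of that lug is pressed flat (value of joint shim_a above 0.45 rad), for 0.1 s.
At the end, for the whole second after the job is handed in: the rocking lug's shim tab is flat (over 0.45 of 0.5 rad), the other three still stand (under 0.15 rad), the easel lies level on its four feet (springy foot up within 1.5 mm, tilt under 0.015 rad), at rest, within 12 mm and 0.08 rad of its place on the bed (value of joint shim_a above 0.45 rad and value of joint each of shim_b, shim_c, shim_d below 0.15 rad and value of joint give below 0.0015 m and horizontal distance between board and bed below 0.012 m and angle between the x axis of board and the x axis of bed, either way round below 0.08 rad and angle between board's own z axis and vertical below 0.015 rad and linear speed of board below 0.01 m/s); the robot touches nothing.
It fails at once if a shim tab of a lug that does not give is pressed down (value of joint any of shim_b, shim_c, shim_d above 0.2 rad).
It fails at once if the easel is lifted (its middle more than 10 mm up) or shifted more than 20 mm (z of board in the frame of bed above 0.036 m or horizontal distance between board and bed above 0.02 m).
It fails at once if a bystander (loupe, cassette, tape) is moved more than 20 mm (distance of any of loupe, cassette, tape from where it was at the start of the episode above 0.02 m).
It also fails if it takes over 51 s, if anything falls off the work surface, if the arm or the gripper's body presses on something with over 40 N, if the wrist force passes 120 N, or if a joint passes its speed limit or range.

## Working session

There is one attempt and no reset: what is moved stays moved. The work goes in short steps, Python scripts to look and compute and a tool call to move; the robot and the scene stay as the last step left them, time stands still between calls to the robot, and variables do not carry over. Pictures are saved under pics/ and viewed, at most 10 in all, crops included, and the job is handed in when it is done.

Besides the shell and the picture viewer there is one more tool, called after ">>>" by a JSON object that holds its "name" and its "arguments". apply_moves: Moves the arm, as the interface text tells. Its arguments: {"type":"object","properties":{"deltas":{"type":"array","items":{"type":"array"}},"squeeze":{"type":"number"}},"required":["deltas"]}

```bash
mkdir -p pics; ls
python3 - <<'E'
from station import bot
import cv2,numpy as np
o=bot.get_obs(); print({k:np.round(v,3).tolist() for k,v in o.items()})
for c in ["scene","top"]:
    p=bot.read_camera(c); cv2.imwrite(f"pics/{c}0.png",p["color"][:,:,::-1])
    print(c,p["intrinsics"].tolist(),np.round(p["pose"],4).tolist())
    for n in ["board","lug_1","bed","tab_1","shim_a","loupe","cassette","tape"]:
        try: print(n,[(np.round(d["point"],3).tolist(),round(d["confidence"],2)) for d in bot.look_for(p,n)])
        except Exception as e: print(n,e)
E
```

```text
pics
{'t': 0.0, 'q': [1.115, 0.478, 0.022, 1.556, -0.011, 1.109, -0.083], 'joint_vel': [0.001, 0.0, 0.001, -0.002, -0.001, -0.0, 0.0], 'joint_torque': [0.0, -59.644, 1.608, -28.12, 0.012, 0.009, 0.0], 'eef_pos': [0.23, -0.634, 0.192], 'tool_rot': [-0.001, 0.985, 0.173, -0.0], 'contact_force': [0.284, 0.291, -0.015], 'torque': [-0.008, 0.023, 0.02], 'grasp_force': 0.0, 'gripper_width': 1.001}
scene [[369.34861051788897, 0.0, 307.578376673114], [0.0, 369.34861051788897, 196.77730796432516], [0.0, 0.0, 1.0]] [[-0.7667, 0.4774, -0.4292, 1.0467], [0.642, 0.5599, -0.5238, 0.5976], [-0.0097, -0.6772, -0.7358, 0.8807], [0.0, 0.0, 0.0, 1.0]]
board [([0.569, 0.008, 0.037], 0.81)]
lug_1 [([0.567, 0.006, 0.039], 0.93)]
bed [([0.632, 0.075, 0.008], 0.55)]
tab_1 [([0.637, 0.078, 0.01], 0.82), ([0.574, 0.116, 0.031], 0.38)]
shim_a [([0.578, 0.12, 0.029], 0.52), ([0.457, -0.121, 0.034], 0.48), ([0.572, -0.122, 0.027], 0.39)]
loupe [([0.574, 0.313, 0.05], 0.53)]
cassette []
tape [([0.478, -0.292, 0.022], 0.78), ([0.637, 0.073, 0.007], 0.4)]
top [[404.09924934622967, 0.0, 320.09656558552706], [0.0, 404.09924934622967, 199.3301640194669], [0.0, 0.0, 1.0]] [[-0.0011, -0.9877, 0.1564, 0.4232], [-0.9995, -0.0039, -0.0316, 0.0372], [0.0319, -0.1563, -0.9872, 0.9559], [0.0, 0.0, 0.0, 1.0]]
board [([0.551, -0.001, 0.037], 0.75)]
lug_1 [([0.554, -0.005, 0.04], 0.9), ([0.577, 0.112, 0.026], 0.3)]
bed [([0.458, -0.126, 0.026], 0.7), ([0.547, 0.015, 0.004], 0.64)]
tab_1 [([0.546, 0.011, 0.008], 0.96)]
shim_a [([0.454, 0.116, 0.027], 0.69), ([0.577, -0.124, 0.026], 0.63), ([0.454, -0.125, 0.025], 0.61), ([0.577, 0.108, 0.03], 0.51), ([0.546, 0.013, 0.005], 0.37)]
loupe [([0.578, 0.323, 0.052], 0.92)]
cassette [([0.478, 0.307, 0.043], 0.74)]
tape [([0.472, -0.301, 0.025], 0.74), ([0.555, -0.008, 0.042], 0.5)]
```

Run:
```python
import cv2
a=cv2.imread("pics/top0.png")
cv2.imwrite("pics/topcrop.png",cv2.resize(a[60:300,160:480],None,fx=2.5,fy=2.5,interpolation=cv2.INTER_CUBIC))
```

```text
(no output)
```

View pics/topcrop.png

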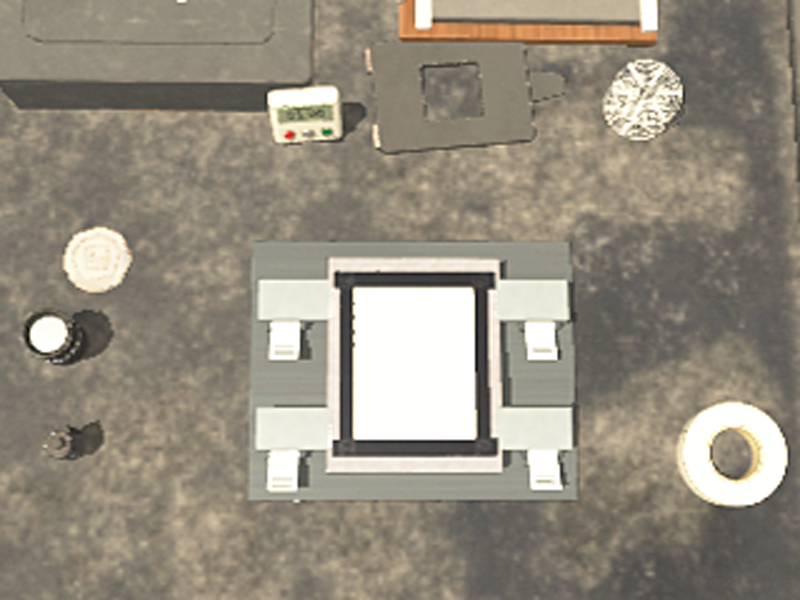

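View pics/scene0.png

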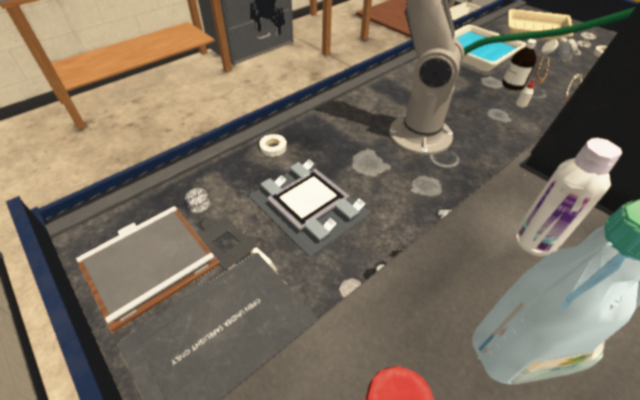

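The top crop shows the easel nearly axis-aligned. The lugs have outer edges at about x=258 and x=571 (crop pixels), with rows 280–320 at the rear and 407–450 at the front. The four white tabs are at (285,340), (541,340), (283,470) and (545,470). The tape is at (733,455); the loupe and cassette are far to the left. Next I'll back-project these.

```bash
cat > h.py <<'E'
import numpy as np
def bp(p,uv,z):
    K,T=p["intrinsics"],p["pose"]
    d=T[:3,:3]@np.linalg.inv(K)@np.array([*uv,1.]); return (T[:3,3]+d*(z-T[2,3])/d[2])
E
python3 - <<'E'
from station import bot
from h import *
p=bot.read_camera("top")
f=lambda u,v,z:np.round(bp(p,(160+(u+.5)/2.5-.5,60+(v+.5)/2.5-.5),z)[:2],4).tolist()
print("bed",[f(*c,.006) for c in [(250,242),(572,241),(577,499),(248,500)]])
L={"l1":[(256,407),(256,449)],"l2":[(572,407),(574,449)],"l3":[(258,279),(258,320)],"l4":[(568,279),(570,320)]}
for k,v in L.items(): print(k,[f(*c,.038) for c in v])
for k,c,e in [("t3",(285,322),(285,359)),("t4",(541,322),(543,359)),("t1",(283,450),(283,490)),("t2",(544,450),(547,489))]: print(k,f(*c,.02),f(*e,.034))
E
```

```text
bed [[0.6776, 0.1523], [0.681, -0.16], [0.4323, -0.1578], [0.4316, 0.1487]]
l1 [[0.5148, 0.1396], [0.4768, 0.1388]]
l2 [[0.5155, -0.149], [0.4771, -0.1498]]
l3 [[0.6338, 0.1403], [0.5952, 0.1394]]
l4 [[0.6356, -0.1486], [0.5966, -0.1494]]
t3 [0.5968, 0.1162] [0.5596, 0.1144]
t4 [0.5979, -0.1254] [0.5605, -0.124]
t1 [0.477, 0.116] [0.4403, 0.1142]
t2 [0.4772, -0.1254] [0.441, -0.1249]
```

>>> {"name": "apply_moves", "arguments": {"deltas": [[1,[1.0,-0.918,0],0.0554],[1,[1.0,-0.918,0],0.0554],[1,[1.0,-0.918,0],0.0554],[1,[1.0,-0.918,0],0.0554],[1,[1.0,-0.918,0],0.0554],[1,[1.0,-0.918,0],0.0554],[1,[1.0,-0.918,0],0.0554],[1,[1.0,-0.918,0],0.0554]]}}

```text
t: 1.75
eef_pos: [0.3555, -0.3942, 0.1936]
tool_rot: [0.0, 1.0, 0.0, 0.0]
contact_force: [-0.5, -1.5, 0.3]
gripper_width: -0.002
grasp_force: 0.0
```

>>> {"name": "apply_moves", "arguments": {"deltas": [[1,[0.7,-1.0,0.3],0],[1,[0.7,-1.0,0.3],0],[1,[0.7,-1.0,0.3],0],[1,[0.7,-1.0,0.3],0],[1,[0.7,-1.0,0.3],0],[1,[0.7,-1.0,0.3],0],[1,[0.7,-1.0,0.3],0]]}}

```text
t: 2.45
eef_pos: [0.4957, -0.1945, 0.1328]
tool_rot: [0.0, 1.0, 0.0, -0.0]
contact_force: [-0.4, -0.4, 0.6]
gripper_width: 0.0
grasp_force: 0.0
```

Run:
```python
from station import bot
print(bot.get_obs())
```

```text
{'t': 2.45, 'q': array([ 0.37158949,  0.3201414 , -0.13901107,  1.94819494,  0.05718063,
        0.87781956, -1.36774147]), 'joint_vel': array([ 0.03346229, -0.01936619,  0.04006145,  0.0085266 ,  0.00501196,
        0.00402366,  0.00482439]), 'joint_torque': array([ -2.43042424, -45.12919664,  -2.15796143, -24.26203609,
        -0.19782958,  -0.09658596,  -0.11771272]), 'eef_pos': array([ 0.49572526, -0.19451849,  0.13277581]), 'tool_rot': array([ 7.21381040e-05,  9.99999887e-01,  4.39770395e-05, -4.67526348e-04]), 'contact_force': array([-0.41529217, -0.39220941,  0.56147848]), 'torque': array([-0.04409824,  0.00816719, -0.00654613]), 'grasp_force': 0.0, 'gripper_width': 0.00021095675166304693}
```

>>> {"name": "apply_moves", "arguments": {"deltas": [[1,[0,-0.25,0.2],0],[1,[0,-0.352,0.3],0],[1,[0,-0.352,0.4],0],[1,[0,-0.352,0.44],0],[1,[0,-0.352,0.44],0],[1,[0,-0.352,0.44],0]]}}

```text
t: 3.05
eef_pos: [0.4961, -0.1258, 0.0462]
tool_rot: [0.001, 1.0, -0.002, 0.001]
contact_force: [-0.1, -0.2, -0.2]
gripper_width: 0.001
grasp_force: 0.0
```

Run:
```python
from station import bot
from h import *
import cv2
o=bot.get_obs();print(o["eef_pos"])
p=bot.read_camera("top"); cv2.imwrite("pics/t1.png",cv2.resize(p["color"][120:280,240:420,::-1],None,fx=3.5,fy=3.5))
```

```text
[ 0.49605019 -0.12582179  0.04615748]
```

View pics/t1.png

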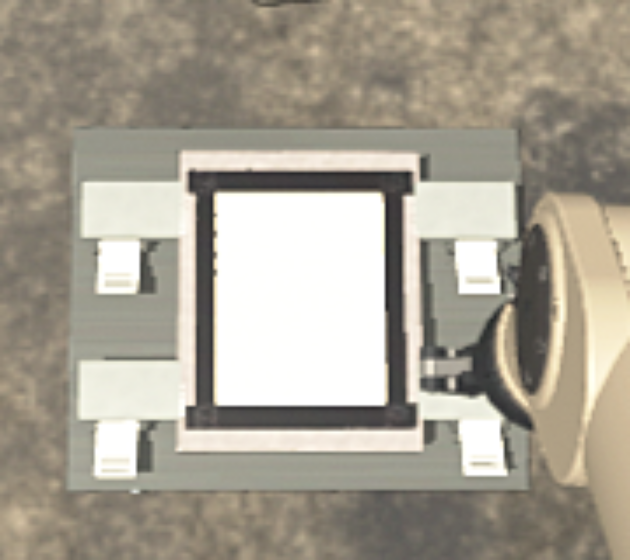

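The picture shows the gripper over the front right lug, with the board and all tabs unchanged. Lowering now to press that lug.

>>> {"name": "apply_moves", "arguments": {"deltas": [[1,[0,0,0.02],0],[1,[0,0,0.035],0],[1,[0,0,0.045],0],[1,[0,0,0.05],0],[1,[0,0,0.05],0]]}}

```text
t: 3.6
eef_pos: [0.4955, -0.1234, 0.0352]
tool_rot: [-0.0, 1.0, -0.0, -0.0]
contact_force: [0.4, -0.4, 0.1]
gripper_width: -0.001
grasp_force: 0.0
```

>>> {"name": "apply_moves", "arguments": {"deltas": [[1,[0,0,0.005],0],[1,[0,0,0.01],0],[1,[0,0,0.01],0],[1,[0,0,0.01],0]]}}

```text
t: 4.0
eef_pos: [0.4956, -0.1235, 0.0333]
tool_rot: [0.0, 1.0, -0.0, -0.0]
contact_force: [0.4, -0.1, -0.5]
gripper_width: 0.0
grasp_force: 0.0
```

Run:
```python
from station import bot
import cv2,numpy as np
print(bot.get_obs()["contact_force"])
p=bot.read_camera("wrist"); cv2.imwrite("pics/w1.png",p["color"][:,:,::-1])
print(np.round(p["hand_eye"],3).tolist(),p["intrinsics"].tolist())
p=bot.read_camera("scene"); cv2.imwrite("pics/s1.png",cv2.resize(p["color"][140:270,230:400,::-1],None,fx=4.5,fy=4.5))
```

```text
[ 0.37276285 -0.06725536 -0.53273932]
[[0.0, -0.952, -0.305, 0.078], [1.0, 0.0, 0.0, -0.0], [-0.0, -0.305, 0.952, -0.181], [0.0, 0.0, 0.0, 1.0]] [[295.7354064180649, 0.0, 315.43729361465915], [0.0, 295.7354064180649, 196.83171034045913], [0.0, 0.0, 1.0]]
```

View pics/w1.png

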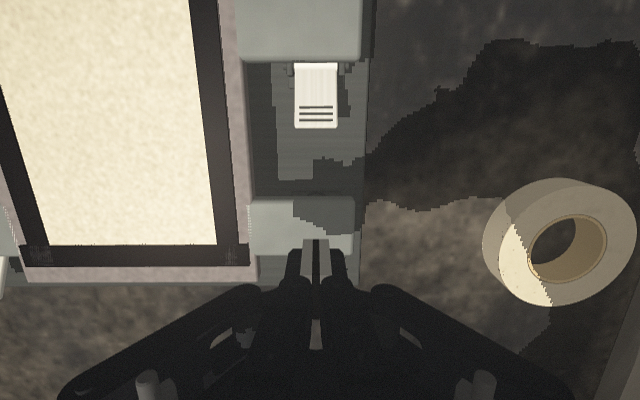

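View pics/s1.png

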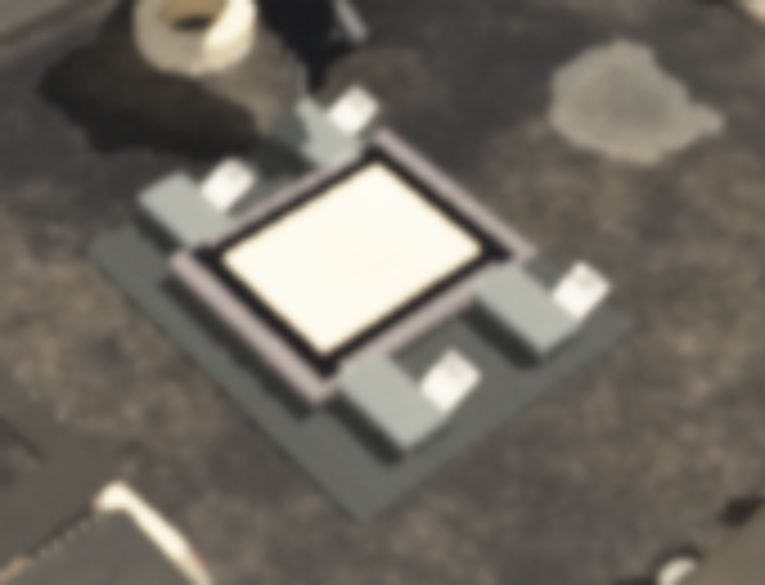

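The fingertips at (315,238) in the wrist view are over the lug at (250–355, 195–255). There seems to be a small gap still, and no force reads yet. I'll keep going down gently.

>>> {"name": "apply_moves", "arguments": {"deltas": [[1,[0,0,0.01],0],[1,[0,0,0.02],0],[1,[0,0,0.02],0]]}}

```text
t: 4.4
eef_pos: [0.4953, -0.1234, 0.0289]
tool_rot: [-0.0, 1.0, -0.0, -0.0]
contact_force: [0.1, 0.1, -0.5]
gripper_width: -0.001
grasp_force: 0.0
```

Run:
```python
from station import bot
import cv2,numpy as np
e=bot.get_obs()["eef_pos"]
w=bot.read_camera("wrist")
T=np.linalg.inv(w["hand_eye"])
W=cv2.resize(w["color"][170:300,250:380,::-1],None,fx=4.5,fy=4.5,interpolation=cv2.INTER_CUBIC)
p=bot.read_camera("scene"); P=np.linalg.inv(p["pose"]); K=p["intrinsics"]
S=cv2.resize(p["color"][130:195,265:325,::-1],None,fx=9,fy=9,interpolation=cv2.INTER_CUBIC)
for dz in (0,.02,.04):
    c=K@(P@[*(e+[0,0,dz]),1])[:3]; c=c[:2]/c[2]; print(c)
    cv2.circle(S,(int((c[0]-265+.5)*9),int((c[1]-130+.5)*9)),3,(0,0,255),-1)
    c=w["intrinsics"]@(T@[0,0,-dz,1])[:3]; c=c[:2]/c[2]
    cv2.circle(W,(int((c[0]-250+.5)*4.5),int((c[1]-170+.5)*4.5)),3,(0,0,255),-1)
h=585; out=np.zeros((h,800,3),np.uint8); W=cv2.resize(W,(400,400)); S=cv2.resize(S,(400,433)); out[:400,:400]=W; out[:433,400:]=S
cv2.imwrite("pics/c2.png",out[:433])
```

```text
[298.10743294 169.91927772]
[297.93509526 165.51823208]
[297.75857158 161.01028689]
```

View pics/c2.png

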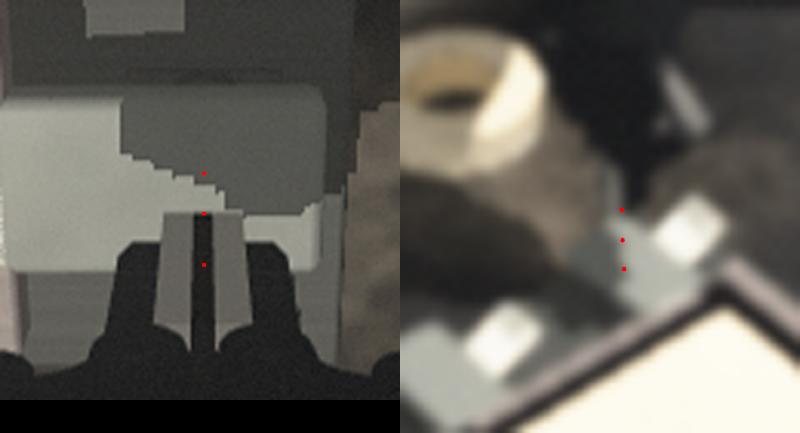

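The wrist and scene views agree. The finger ends are still above the lug, with the pad ends at (315,239) in wrist pixels, roughly 40 mm behind the reported TCP. I'll feel for contact in slow steps.

>>> {"name": "apply_moves", "arguments": {"deltas": [[1,[0,0,0.015],0],[1,[0,0,0.03],0],[1,[0,0,0.04],0],[1,[0,0,0.04],0]]}}

```text
t: 4.9
eef_pos: [0.4953, -0.1234, 0.0209]
tool_rot: [-0.0, 1.0, -0.0, -0.0]
contact_force: [-0.4, -0.3, -0.6]
gripper_width: 0.0
grasp_force: 0.0
```

>>> {"name": "apply_moves", "arguments": {"deltas": [[1,[0,0,0.01],0],[1,[0,0,0.02],0],[1,[0,0,0.025],0],[1,[0,0,0.025],0]]}}

```text
t: 5.3
eef_pos: [0.4955, -0.1235, 0.0161]
tool_rot: [-0.0, 1.0, -0.0, -0.0]
contact_force: [-1.3, -0.2, 0.2]
gripper_width: -0.002
grasp_force: 0.0
```

>>> {"name": "apply_moves", "arguments": {"deltas": [[1,[0,0,0.01],0],[1,[0,0,0.02],0],[1,[0,0,0.025],0],[1,[0,0,0.025],0]]}}

```text
t: 5.7
eef_pos: [0.4955, -0.1235, 0.0111]
tool_rot: [-0.0, 1.0, -0.0, -0.0]
contact_force: [-0.7, -1.0, -0.1]
gripper_width: -0.002
grasp_force: 0.0
```

>>> {"name": "apply_moves", "arguments": {"deltas": [[1,[0,0,0.01],0],[1,[0,0,0.02],0],[1,[0,0,0.03],0],[1,[0,0,0.03],0]]}}

```text
t: 6.1
eef_pos: [0.4954, -0.1234, 0.005]
tool_rot: [-0.0, 1.0, -0.0, -0.0]
contact_force: [0.1, -0.8, -0.4]
gripper_width: 0.001
grasp_force: 0.0
```

Run:
```python
from station import bot
import cv2,numpy as np
print(bot.get_obs()["contact_force"])
w=bot.read_camera("wrist")
W=cv2.resize(w["color"][170:300,220:410,::-1],None,fx=2.1,fy=2.1,interpolation=cv2.INTER_CUBIC)
p=bot.read_camera("scene")
S=cv2.resize(p["color"][130:195,265:325,::-1],None,fx=6.6,fy=6.6,interpolation=cv2.INTER_CUBIC)
out=np.zeros((430,800,3),np.uint8); out[:W.shape[0],:W.shape[1]]=W; out[:S.shape[0],400:400+S.shape[1]]=S
cv2.imwrite("pics/c3.png",out)
```

```text
[ 0.11010014 -0.81423717 -0.36362709]
```

View pics/c3.png

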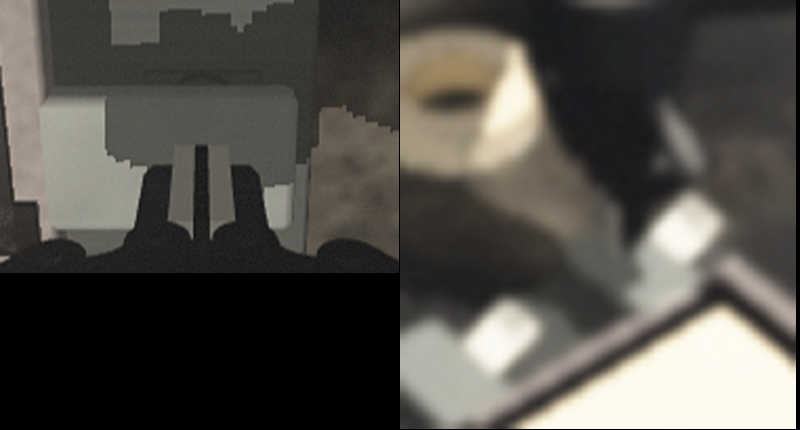

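The finger ends are now nearly at the lug, with their shadow meeting them. I'll use finer steps.

>>> {"name": "apply_moves", "arguments": {"deltas": [[1,[0,0,0.01],0],[1,[0,0,0.02],0],[1,[0,0,0.025],0],[1,[0,0,0.025],0]]}}

```text
t: 6.6
eef_pos: [0.4955, -0.1235, 0.0002]
tool_rot: [0.0, 1.0, -0.0, -0.0]
contact_force: [-0.2, -0.0, -1.4]
gripper_width: 0.003
grasp_force: 0.0
```

>>> {"name": "apply_moves", "arguments": {"deltas": [[1,[0,0,0.005],0],[1,[0,0,0.01],0],[1,[0,0,0.015],0],[1,[0,0,0.015],0]]}}

```text
t: 7.0
eef_pos: [0.4957, -0.1235, -0.0002]
tool_rot: [0.0, 1.0, -0.0, 0.0]
contact_force: [-9.6, 2.2, 32.9]
gripper_width: 0.0
grasp_force: 16.4
```

Contact came at TCP z ≈ 0 (finger ends about 38 mm behind the TCP). At 33 N the lug didn't move, so lug_2 is firm. Next is lug_4.

>>> {"name": "apply_moves", "arguments": {"deltas": [[1,[0,0,-0.1],0],[1,[0,0,-0.165],0],[1,[0.25,0,-0.165],0],[1,[0.5,0,-0.165],0],[1,[0.6,0,-0.165],0],[1,[0.6,0,-0.165],0],[1,[0.6,0,-0.08],0],[1,[0.6,0,-0.05],0],[1,[0.6,0,-0.035],0],[1,[0.6,0,-0.035],0]]}}

```text
t: 8.0
eef_pos: [0.6147, -0.1236, 0.0041]
tool_rot: [-0.0, 1.0, -0.0, -0.001]
contact_force: [0.1, 0.1, -0.0]
gripper_width: 0.001
grasp_force: 0.0
```

Press about 8 mm down in small steps (to TCP z about −0.004).

>>> {"name": "apply_moves", "arguments": {"deltas": [[1,[0,0,0.015],0],[1,[0,0,0.025],0],[1,[0,0,0.03],0],[1,[0,0,0.035],0],[1,[0,0,0.035],0]]}}

```text
t: 8.5
eef_pos: [0.6161, -0.1238, -0.0022]
tool_rot: [0.0, 1.0, -0.0, 0.001]
contact_force: [-0.7, -0.6, 3.7]
gripper_width: 0.002
grasp_force: 2.5
```

Only 3.7 N at −2.2 mm, so lug_4 gives. I'll press it further and hold.

>>> {"name": "apply_moves", "arguments": {"deltas": [[1,[0,0,0.007],0],[1,[0,0,0.012],0],[1,[0,0,0.012],0],[1,[0,0,0.012],0],[1,[0,0,0.012],0]]}}

```text
t: 9.0
eef_pos: [0.6164, -0.1238, -0.0042]
tool_rot: [0.0, 1.0, -0.0, 0.001]
contact_force: [-0.1, -0.9, 7.7]
gripper_width: -0.002
grasp_force: 3.8
```

>>> {"name": "apply_moves", "arguments": {"deltas": [[1,[0,0,0.005],0],[1,[0,0,0.01],0],[1,[0,0,0.01],0],[1,[0,0,0.01],0]]}}

```text
t: 9.4
eef_pos: [0.6165, -0.1238, -0.0046]
tool_rot: [0.0, 1.0, -0.0, 0.001]
contact_force: [-6.2, -0.0, 21.0]
gripper_width: -0.002
grasp_force: 10.3
```

Lug_4 bottoms out at −4.6 mm under 21 N, so it is the one that gives. I'll release it and go over tab_4, ending above the tab top (contact expected near TCP z ≈ −0.006).

>>> {"name": "apply_moves", "arguments": {"deltas": [[1,[0,0,-0.1],0],[1,[0,0,-0.187],0],[1,[-0.12,0,-0.187],0],[1,[-0.24,0,-0.187],0],[1,[-0.24,0,-0.187],0],[1,[-0.24,0,-0.1],0],[1,[-0.24,0,-0.05],0],[1,[-0.24,0,-0.05],0]]}}

```text
t: 10.2
eef_pos: [0.5666, -0.1231, 0.0012]
tool_rot: [-0.0, 1.0, 0.0, -0.001]
contact_force: [0.5, -0.1, -0.4]
gripper_width: -0.001
grasp_force: 0.0
```

Run:
```python
from station import bot
import cv2,numpy as np
print(bot.get_obs()["eef_pos"])
w=bot.read_camera("wrist")
cv2.imwrite("pics/w3.png",cv2.resize(w["color"][120:320,200:460,::-1],None,fx=2.5,fy=2.5))
```

```text
[ 0.56659712 -0.12311688  0.00123122]
```

View pics/w3.png

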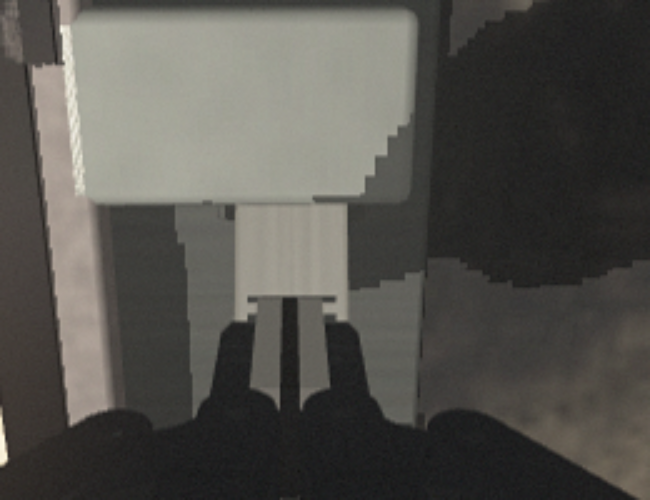

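The fingers are centred on tab_4, with the pad ends at its grooves near the free end and the lug edge well clear. Pressing down now.

>>> {"name": "apply_moves", "arguments": {"deltas": [[1,[0,0,0.02],0],[1,[0,0,0.035],0],[1,[0,0,0.045],0],[1,[0,0,0.055],0],[1,[0,0,0.065],0],[1,[0,0,0.075],0],[1,[0,0,0.075],0]]}}

```text
t: 10.95
eef_pos: [0.5677, -0.1237, -0.0116]
tool_rot: [0.0, 1.0, -0.0, 0.0]
contact_force: [-2.5, -0.1, 3.7]
gripper_width: -0.001
grasp_force: 1.7
```

>>> {"name": "apply_moves", "arguments": {"deltas": [[1,[0,0,0.01],0],[1,[0,0,0.02],0],[1,[0,0,0.03],0],[1,[0,0,0.04],0],[1,[0,0,0.045],0],[1,[0,0,0.045],0],[1,[0,0,0.045],0]]}}

```text
t: 11.65
eef_pos: [0.5666, -0.1237, -0.0201]
tool_rot: [0.0, 1.0, -0.0, -0.001]
contact_force: [-5.8, 0.8, 13.0]
gripper_width: -0.002
grasp_force: 6.4
```

>>> {"name": "apply_moves", "arguments": {"deltas": [[1,[0,0,0.008],0],[1,[0,0,0.015],0],[1,[0,0,0.015],0],[1,[0,0,0.015],0]]}}

```text
t: 12.05
eef_pos: [0.5667, -0.1238, -0.0208]
tool_rot: [0.0, 1.0, -0.0, -0.001]
contact_force: [-14.7, 2.2, 36.7]
gripper_width: -0.004
grasp_force: 18.3
```

The solid stop is reached (37 N, no more travel). I'll lift straight up, clear the view and check.

>>> {"name": "apply_moves", "arguments": {"deltas": [[1,[0,0,-0.1],0],[1,[0,0,-0.3],0],[1,[0,0,-0.5],0],[1,[0,0.2,-0.7],0],[1,[0,0.5,-0.8],0],[1,[0,0.8,-0.8],0],[1,[0,1.0,-0.8],0],[1,[0,1.0,-0.8],0],[1,[0,1.0,-0.8],0],[1,[0,1.0,-0.8],0]]}}

```text
t: 13.05
eef_pos: [0.5676, -0.3225, 0.1355]
tool_rot: [-0.001, 1.0, -0.0, -0.0]
contact_force: [-0.2, 0.3, -0.7]
gripper_width: 0.001
grasp_force: 0.0
```

Run:
```python
from station import bot
import cv2,numpy as np
o=bot.get_obs();print(o["eef_pos"],o["contact_force"])
p=bot.read_camera("top"); a=cv2.imread("pics/top0.png")
f=lambda i:cv2.resize(i[145:270,250:400],None,fx=2.6,fy=2.6,interpolation=cv2.INTER_CUBIC)
s=bot.read_camera("scene")["color"][:,:,::-1]; s0=cv2.imread("pics/scene0.png")
g=lambda i:cv2.resize(i[150:255,245:375],(390,270),interpolation=cv2.INTER_CUBIC)
cv2.imwrite("pics/fin.png",np.vstack([np.hstack([f(a),f(p["color"][:,:,::-1])]),np.hstack([g(s0),g(s)])]))
```

```text
[ 0.56758206 -0.3225278   0.13550473] [-0.15513846  0.2969126  -0.67223929]
```

View pics/fin.png

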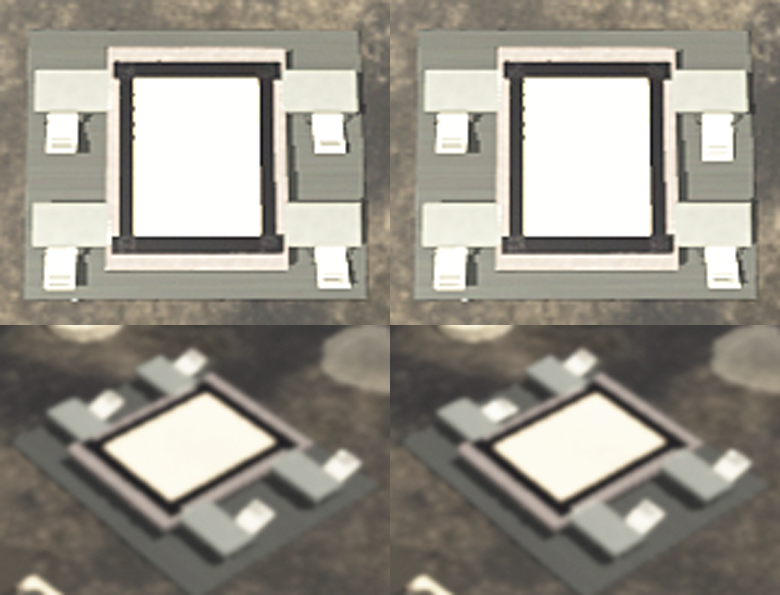

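The before/after picture shows tab_4 (top right, now ending at row 160 instead of 152) lying flat. The other three tabs and the board are unchanged, and the arm is clear.

```bash
python3 -c "
from station import bot
print(bot.hand_in())"
```

```text
the job is handed in; nothing more can be done
None
```

The rear right lug (lug_4) is the one that gives, so I pressed its shim tab (tab_4) flat to the stop and handed the job in; only lug_2 and lug_4 were pressed, and in the final pictures the other three tabs still stand and the easel hasn't moved.

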